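Tip the hub shell into its trough and flip the keeper flap over it

TASK

Two parts stand on end in the two troughs of the white jig. Push over the taller, flanged hub shell, without gripping, lifting or carrying it, so that it lies full length in the trough it stands in; then push that trough's hinged metal flap over it until it is fully shut. Leave the short plain bush standing, the other flap open and everything else where it is.

Things in the scene. Friction and masses are not known exactly. Their poses are not given: they have to be found in the camera images.
- jig: Twin-station jig fixed to the bench: aluminium base plate 240 x 200 x 10 mm with two parallel white troughs. Origin at the centre of the underside, on the bench; its x axis runs along the troughs, away from the robot (turned up to 0.65 rad), y to the left across them, z up. The trough centre lines lie at y = +50 mm (left) and y = -50 mm (right). Between them is a flat land with its top 40 mm above the bench.
- trough_left (a point): Centre of the floor of the left trough, 14 mm above the bench; axes as the jig's. The trough is 160 mm long (x) and 46 mm wide (y) inside; its side walls are 8 mm thick and rise to 58 mm above the bench; full-height stop at the far (+x) end (top 58 mm), low lip at the near end (top 26 mm above the bench).
- trough_right (a point): The same for the right trough.
- flap_left (a joint): Left keeper flap, an aluminium plate 80 mm long (along the jig's x), 58 mm from hinge to free edge, 5 mm thick, hinged on the outer (+y) wall of the left trough. 0 = shut, lying level across the trough; pi/2 = upright; starts at 1.75 to 2.05 rad, leaning outward, away from the trough. The hinge is stiff (0.04 N m, under 2 N at the edge): the flap stays about where it is left and must be pushed all the way down.
- flap_right (a joint): Right keeper flap, the mirror image, hinged on the outer (-y) wall of the right trough; same values.
- flap_left_hinge (a point): Middle of the left flap's hinge line, 61 mm above the bench, 27 mm outward of the trough's centre line and 25 mm beyond the trough's middle; axes as the jig's, the hinge line runs along x. The shut flap's top face is 2.5 mm above this.
- flap_right_hinge (a point): The same for the right flap.
- flap_left_edge (a point): Middle of the left flap's free edge, 58 mm from the hinge line; moves with the flap.
- flap_right_edge (a point): The same for the right flap.
- hub: Loose aluminium hub shell, 90 mm tall, 30 mm diameter with a 40 mm diameter, 10 mm thick flange at each end, about 180 g. Origin at the centre of its foot (underside as it stands at the start), z along its axis to the other end. It stands on the floor of the left or the right trough, near the near (-x) end, so there is room to fall along +x only.
- hub_mid (a point): Middle of the hub shell, on its axis, 45 mm from either end; 20 mm above the trough floor when it lies.
- bush: Loose plain steel bush, 36 mm diameter, 55 mm tall, standing in the other trough. Origin at its foot centre, z up. Leave it standing.
- bearing: Loose bearing ring, 28 mm across, 10 mm high, lying on the land between the troughs. Origin at its underside. Leave alone.
- oiler: White dispensing bottle, 60 mm diameter, 160 mm tall, standing to one side of the jig. Leave alone.
- driver: Screwdriver with black handle, 170 mm long, lying to one side of the jig. Leave alone.
- shifter: Finished gear-lever unit, steel body with a black lever, 85 mm long, 22 mm high. Leave alone.
- tub: Clear open parts tub, 100 x 80 x 45 mm. Leave alone.
- spacer: Dark steel flanged spacer, 28 mm foot, 40 mm tall, standing. Leave alone.
There are look-alikes about, which are no part of the job. Of the things like the hub, leave any that is blue; of the rest the smaller one is meant.

How it is judged (in metres and radians):
On the way, in this order (a step that is already met when the one before it is completed fails the run):
1. the hub shell lies in its trough, both flaps still open (((x of hub_mid in the frame of trough_left between -0.032 and 0.045 m and y of hub_mid in the frame of trough_left between -0.009 and 0.009 m and z of hub_mid in the frame of trough_left below 0.026 m and angle between hub's own z axis and vertical between 1.45 and 1.69 rad) or (x of hub_mid in the frame of trough_right between -0.032 and 0.045 m and y of hub_mid in the frame of trough_right between -0.009 and 0.009 m and z of hub_mid in the frame of trough_right below 0.026 m and angle between hub's own z axis and vertical between 1.45 and 1.69 rad)) and value of joint each of flap_left, flap_right above 1.3 rad), for 0.2 s.
2. the flap of that trough is shut over it (((x of hub_mid in the frame of trough_left between -0.032 and 0.045 m and y of hub_mid in the frame of trough_left between -0.009 and 0.009 m and z of hub_mid in the frame of trough_left below 0.026 m and angle between hub's own z axis and vertical between 1.45 and 1.69 rad and value of joint flap_left below 0.08 rad) or (x of hub_mid in the frame of trough_right between -0.032 and 0.045 m and y of hub_mid in the frame of trough_right between -0.009 and 0.009 m and z of hub_mid in the frame of trough_right below 0.026 m and angle between hub's own z axis and vertical between 1.45 and 1.69 rad and value of joint flap_right below 0.08 rad))), for 0.2 s.
At the end, for the whole second after the job is handed in: Hub shell at rest, level (0.12 rad) on the floor of its trough, its middle within 9 mm of the centre line and 32 mm short to 45 mm beyond the trough's middle; that flap shut (below 0.08 rad), the other open (above 1.5 rad); the bush upright within 20 mm of its place (((x of hub_mid in the frame of trough_left between -0.032 and 0.045 m and y of hub_mid in the frame of trough_left between -0.009 and 0.009 m and z of hub_mid in the frame of trough_left below 0.026 m and angle between hub's own z axis and vertical between 1.45 and 1.69 rad and value of joint flap_left below 0.08 rad and value of joint flap_right above 1.5 rad) or (x of hub_mid in the frame of trough_right between -0.032 and 0.045 m and y of hub_mid in the frame of trough_right between -0.009 and 0.009 m and z of hub_mid in the frame of trough_right below 0.026 m and angle between hub's own z axis and vertical between 1.45 and 1.69 rad and value of joint flap_right below 0.08 rad and value of joint flap_left above 1.5 rad)) and angle between bush's own z axis and vertical below 0.1 rad and distance of bush from where it was at the start of the episode below 0.02 m and linear speed of hub below 0.02 m/s); the robot touches nothing.
It fails at once if the hub shell is lifted instead of pushed over (its middle more than 14 mm higher than when it stands, or its foot more than 16 mm above where a tipping foot can be) (height (world z) of hub_mid above 0.073 m or height (world z) of hub above 0.05 m).
It fails at once if the bush is knocked over, lifted or pushed away (tilt over 0.5 rad or moved over 25 mm) (angle between bush's own z axis and vertical above 0.5 rad or distance of bush from where it was at the start of the episode above 0.025 m).
It fails at once if a bystander is moved by more than 30 mm (distance of any of bearing, oiler, driver, shifter, tub, spacer from where it was at the start of the episode above 0.03 m).
It fails at once if both flaps are pushed over (value of joint each of flap_left, flap_right below 1.2 rad).
It also fails if it takes over 42 s, if anything falls off the work surface, if the arm or the gripper's body presses on something with over 40 N, if the wrist force passes 120 N, or if a joint passes its speed limit or range.

ROBOT

A 6-joint arm with a two-finger parallel gripper is mounted at the origin on the work surface. World frame = base frame: x ahead of the robot, y to its left, z up, the work surface at z = 0. Lengths are in mm, angles in rad, forces in N, time in s.
With the tool pointing down it reaches from about 250 to 800 mm from the base axis. Payload 3.9 kg.
Tool frame: the origin (TCP) lies midway between the tips of the shut fingers; the grasp point (between the pads) lies 19 mm behind it (ctrl.tcp_to_grasp is the distance from the TCP to the grasp point, in mm); z points along the fingers, y is the line along which they close (so a half turn about z gives the same grasp; the last joint's range is limited). The gripper opens to 85 mm and grips with 20 to 120 N. Pads are 22 mm wide; open, the fingers measure 114 mm over their backs; the gripper's body (76 mm by 85 mm) begins 54 mm behind the grasp point. The pads swing forward as they close: fully open they stand 13 mm farther back than shut.
Start: joints at [1.334, 0.26, -0.138, 1.173, 0, 1.571], TCP at [123.157, 510.341, 231.304] pointing down, gripper open.
Joint ranges: [-2.78, 2.78], [-0.83, 1.72], [-1.28, 1.37], [-1.9, 2.12], [-1.57, 1.48], [-3.14, 3.14]. Speed limits (rad/s): [2.57, 2.57, 3.14, 3.14, 3.14, 3.14].

INTERFACE

Orientations are given as a unit quaternion [x, y, z, w].
In Python, from cell import ctrl gives the robot as it stands.
- The arm moves only by the tool send_rows, never from a script. Its argument "targets" is a list of rows, each an object of numbers: "dx", "dy", "dz": the shift along the tool's x, y, z in m; "ax", "ay", "az": the turn, a rotation vector about the tool's x, y, z in degrees; "jaw": the gripper command: -1 is shut, 1 is fully open, values between are in proportion. A call has exactly 5 rows; each row is the pose to reach, as a shift and turn from the pose commanded when the call began, along the tool's axes at that moment; what a row does not reach only later rows make up. A row lasts 1/10 s, in which the tool goes at most 50 mm and 8.59 degrees, less where a joint would pass 70% of its speed; a pose out of reach is approached as far as the arm can. A call with a gripper value outside its range is refused whole. The fingers move at their own pace and stop on an object; "squeeze" is the grip in N (left out, the last holds). Time passes only in rows, so rows that repeat a pose let the fingers close, or fill a call up. It gives the time, the measured TCP pose, the force, the opening and the grip force at its end, in the units of the state.
- ctrl.get_obs(): the state, without advancing time (a new reading comes with each control period).
- ctrl.read_camera(name): name is "side" or "top" or "wrist"; returns (picture, depth): 420x560x3 uint8, red, green, blue; 420x560 float32, mm along the optical axis (not along the pixel's ray), 0 where there is no reading.
- ctrl.camera_params(name): a dict with "fx", "fy", "cx", "cy" (pixels), "origin" and "attitude" of the camera in the world. Camera axes: x right, y down, z forward; pixel columns grow to the right and rows downward; lengths in mm; the calibration is good to about 2 mm. The wrist camera is an equidistant fisheye: a pixel r from the principal point sees the ray r / f radians off the axis. A picture is of the moment at which its call begins: read the wrist's pose just before it. camera_params takes no time and is no camera call; for the wrist camera it gives the pose at the moment of the call.
- ctrl.finish_job(): hands the job in; it is judged then, once.
Trained networks look in the newest picture that a camera, given by its name, has taken for a name from the list of things; names that differ only in an ending like _2 or _b are one class to them, and where a whole thing is asked for, a point or a joint stands for the part that bears it (a point fixed in the world has none). Each returns a list of dicts, best first, with "conf" (0 to 1); they miss things now and then, are a little off and sometimes report something else, mostly with a low value. They report only what shows in the picture. A call takes as long as a camera call. They do not tell look-alikes from the thing itself.
- ctrl.boxes_of(camera, label): "rect" ([left, top, right, bottom] in pixels, round what is visible of it).
- ctrl.outline_of(camera, label): "region" (420x560 bool, what is visible of it) and "rect" ([left, top, right, bottom] in pixels, round what is visible of it).
- ctrl.pinpoint(camera, label): "xy" ([column, row] in pixels: a listed point, or the origin of a listed thing).
The state is a dict: "clock": time; "q": joint angles; "joint_velocities": joint speeds; "effort": joint torques, N m; "position": TCP position; "ee_rot": TCP orientation; "contact_force": force on the tool from outside, world axes, zero at the start; "torque": the same for the moment, N m; "opening": finger opening in mm; "gripper_force": force on a finger pad.
Only numpy, scipy, OpenCV 4.12 (cv2) and the standard library are available. Lean on these libraries where they do the work, as an engineer would, in place of code of your own. Each camera call takes 0.05 s, during which the arm holds its last target. There are 200 camera calls.

## Working session

There is one attempt and no reset: what is moved stays moved. The work goes in short steps, Python scripts to look and compute and a tool call to move; the robot and the scene stay as the last step left them, time stands still between calls to the robot, and variables do not carry over. Pictures are saved under pics/ and viewed, at most 10 in all, crops included, and the job is handed in when it is done.

Besides the shell and the picture viewer there is one more tool, called after "Call:" by a JSON object that holds its "name" and its "arguments". send_rows: Moves the arm, as the interface text tells. Its arguments: {"type":"object","properties":{"targets":{"type":"array","items":{"type":"object","properties":{"dx":{"type":"number"},"dy":{"type":"number"},"dz":{"type":"number"},"ax":{"type":"number"},"ay":{"type":"number"},"az":{"type":"number"},"jaw":{"type":"number"}}}},"squeeze":{"type":"number"}},"required":["targets"]}

```bash
mkdir -p pics
cat > h.py <<'E'
import numpy as np,cv2
from scipy.spatial.transform import Rotation as R
from cell import ctrl
def att(p):
    a=np.array(p["attitude"],float)
    return a if a.shape==(3,3) else R.from_quat(a).as_matrix()
def world(cam,u,v,d):
    p=ctrl.camera_params(cam)
    c=np.array([(u-p["cx"])/p["fx"]*d,(v-p["cy"])/p["fy"]*d,d])
    return att(p)@c+np.array(p["origin"])
def onplane(cam,u,v,z):
    p=ctrl.camera_params(cam);o=np.array(p["origin"])
    r=att(p)@np.array([(u-p["cx"])/p["fx"],(v-p["cy"])/p["fy"],1])
    return o+r*(z-o[2])/r[2]
E
python3 - <<'E'
from h import *
ims=[]
for c in("top","side"):
    im,d=ctrl.read_camera(c);np.save(c+"d.npy",d);np.save(c+".npy",im)
    cv2.imwrite(f"pics/{c}0.png",im[:,:,::-1]);print(c,ctrl.camera_params(c))
    for l in("hub","bush","jig","trough_left","trough_right","flap_left_hinge","flap_right_hinge","flap_left_edge","flap_right_edge","hub_mid","bearing"):
        for r in ctrl.pinpoint(c,l)[:3]:
            u,v=r["xy"];print(l,round(r["conf"],2),np.round([u,v]),np.round(world(c,u,v,d[min(int(v),419),min(int(u),559)])))
print(ctrl.get_obs())
E
```

```text
top {'fx': 511.57651295415434, 'fy': 511.57651295415434, 'cx': 275.2158833675945, 'cy': 221.0829323332037, 'origin': array([ 251.49995388,   52.51560629, 1222.57992239]), 'attitude': array([-0.69032968,  0.71490646, -0.07808102,  0.07910149])}
hub 0.96 [249. 308.] [315. 111. 119.]
hub 0.71 [257. 243.] [455.  92. 106.]
hub 0.53 [212. 320.] [292. 195.  86.]
bush 0.69 [289. 224.] [510.  17.  39.]
bush 0.39 [292. 174.] [611.   7. 115.]
jig 0.58 [261. 220.] [524.  83.  43.]
trough_left 0.68 [246. 227.] [513. 119.  16.]
trough_right 0.84 [281. 204.] [568.  33.  13.]
trough_right 0.22 [256. 241.] [460.  94. 107.]
trough_right 0.22 [290. 221.] [512.  15.  69.]
flap_left_hinge 0.84 [232. 217.] [528. 150.  60.]
flap_right_hinge 0.72 [291. 185.] [595.  11.  80.]
flap_right_hinge 0.7 [212. 253.] [451. 203.  23.]
flap_left_edge 0.61 [290. 221.] [512.  15.  70.]
flap_left_edge 0.54 [221. 212.] [527. 169. 119.]
flap_right_edge 0.62 [293. 174.] [609.   6. 117.]
hub_mid 0.87 [248. 306.] [317. 114. 121.]
hub_mid 0.71 [255. 240.] [462.  95. 107.]
hub_mid 0.69 [210. 320.] [293. 200.  89.]
bearing 0.44 [
[... 1193 characters left out ...]
ock': 1.2, 'q': array([ 1.33398290e+00,  2.60021602e-01, -1.38101057e-01,  1.17270689e+00,
        2.30166860e-06,  1.57082480e+00]), 'joint_velocities': array([-0.00109718, -0.00030163, -0.00057586,  0.00053648, -0.00096907,
       -0.00175807]), 'effort': array([-2.41001244e-04, -4.05631256e+01,  2.54231662e+01,  1.28220963e-03,
        1.85051276e-04,  6.79787703e-06]), 'position': array([123.16456413, 510.33539261, 231.29257087]), 'ee_rot': array([ 1.18144363e-01,  9.92996430e-01, -1.63593910e-05, -3.10487641e-06]), 'contact_force': array([-0.63868592, -0.58629882,  0.22565419]), 'torque': array([ 0.01810288, -0.0246953 ,  0.0015091 ]), 'gripper_force': 0.0, 'opening': 85.07369877448158}
```

View pics/top0.png

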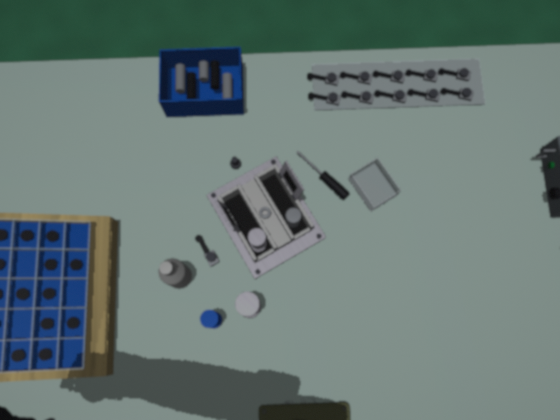

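View pics/side0.png

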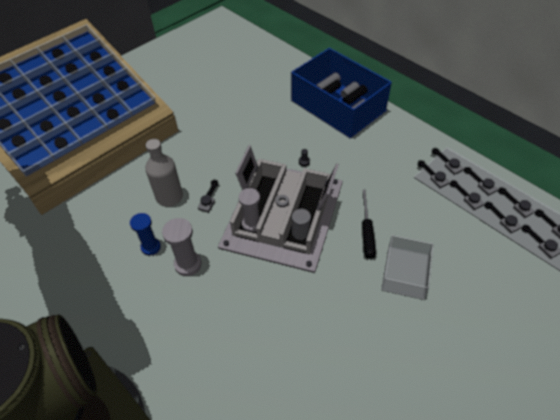

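The top view shows the hub at about (258,240) in the left trough, the bush at (293,216) in the right trough, and the left flap at (232,215). The tall white and blue spools at (248,304) and (210,319) are look-alikes on the bench. Next I fit the jig pose from the depth data.

```bash
cat > fit.py <<'E'
from h import *
def cloud(c,d):
    v,u=np.nonzero(d>0);p=ctrl.camera_params(c);z=d[v,u]
    P=np.c_[(u-p["cx"])/p["fx"]*z,(v-p["cy"])/p["fy"]*z,z]
    return P@att(p).T+np.array(p["origin"])
def near(P,c,r): return P[np.hypot(*(P[:,:2]-c).T)<r]
E
python3 - <<'E'
from fit import *
for c in("top","side"):
    P=near(cloud(c,np.load(c+"d.npy")),(520,70),175)
    b=P[(P[:,2]>6)&(P[:,2]<62)]
    bz=near(P,(520,70),200); print(c,"bench z",np.median(bz[bz[:,2]<5][:,2]))
    r=cv2.minAreaRect(b[(b[:,2]<16)][:,:2].astype(np.float32));print(r)
    H=near(P,(455,93),45);H=H[(H[:,2]>98)&(H[:,2]<112)]
    print("hub top",len(H),cv2.minEnclosingCircle(H[:,:2].astype(np.float32)),np.median(H,0))
    for s in(1,):
      pass
    F=P[(P[:,2]>70)]
    yaw=0
    np.save(c+"P.npy",P)
    # jig-frame analysis for yaw from rect
    (x,y),(w,h),a=r; a=np.deg2rad(a if w>h else a+90); a=(a+np.pi/2)%np.pi-np.pi/2
    D=P[:,:2]-[x,y];J=np.c_[D[:,0]*np.cos(a)+D[:,1]*np.sin(a),-D[:,0]*np.sin(a)+D[:,1]*np.cos(a),P[:,2]]
    print("yaw",a)
    Hh=H[:,:2].mean(0)-[x,y];print("hub in jig",Hh[0]*np.cos(a)+Hh[1]*np.sin(a),-Hh[0]*np.sin(a)+Hh[1]*np.cos(a))
    W=J[(J[:,2]>54)&(J[:,2]<62)]; print("walls top range",np.percentile(W,[0.5,99.5],axis=0).round())
    for sg in(1,-1):
        f=J[(J[:,2]>75)&(sg*J[:,1]>65)&(abs(J[:,0])<90)]
        print("flap",sg,len(f), f.min(0).round() if len(f) else 0,f.max(0).round() if len(f) else 0)
        if len(f): print(" fit angle", np.median(np.arctan2(f[:,2]-61,77-sg*f[:,1])))
    B=J[(J[:,2]>60)&(J[:,2]<78)&(abs(J[:,1]+50)<22)];print("bush",B.mean(0),len(B))
E
```

```text
top bench z 1.2685132431208785
((519.9053344726562, 67.66691589355469), (342.01141357421875, 336.29693603515625), 70.7715072631836)
hub top 250 ((469.5633239746094, 92.19331359863281), 20.04016876220703) [469.43628827  91.87627147 105.21411993]
yaw 1.2351958183416345
hub in jig 6.542868087062416 55.72264798314312
walls top range [[-102. -130.   54.]
 [ 126.   96.   62.]]
flap 1 57 [-9. 65. 93.] [ 21.  75. 109.]
 fit angle 1.3939649825257128
flap -1 374 [ -63. -129.   75.] [  6. -66. 124.]
 fit angle 2.0267383644349786
bush [ -4.66270339 -43.24147629  65.054088  ] 202
side bench z -0.7650236957945253
((524.9588012695312, 66.82429504394531), (286.0235900878906, 313.87078857421875), 63.98527526855469)
hub top 297 ((467.7914733886719, 92.53515625), 20.80034828186035) [467.35534548  90.74275275 102.98992486]
yaw -0.45404260056371815
hub in jig -61.97337298650655 -3.3642490009753168
walls top range [[-102. -104.   54.]
 [ 117.  124.   62.]]
flap 1 313 [-61.  65.  75.] [-17. 117. 121.]
 fit angle 1.8466246689238213
flap -1 0 0 0
bush [ 28.71717598 -54.25209093  67.70686633] 284
```

Run:
```python
from fit import *
from scipy.optimize import differential_evolution
P=np.vstack([np.load("topP.npy")+[0,0,-1.2],np.load("sideP.npy")+[0,0,.8]]);P=P[P[:,2]<61]
def model(J):
    x,y=J[:,0],J[:,1];t=abs(abs(y)-50);z=np.zeros(len(J))
    z[(abs(x)<120)&(abs(y)<100)]=10
    lx=abs(x)<84
    z[lx&(abs(y)<19)]=40
    z[lx&(t>=23)&(t<31)]=58
    z[(abs(x)<80)&(t<23)]=14
    z[(x>80)&(x<88)&(t<31)]=58
    z[(x<-80)&(x>-88)&(t<23)]=26
    return z
def tj(p,Q):
    D=Q[:,:2]-p[:2];c,s=np.cos(p[2]),np.sin(p[2])
    return np.c_[D[:,0]*c+D[:,1]*s,-D[:,0]*s+D[:,1]*c,Q[:,2]]
def cost(p):
    J=tj(p,P);return np.minimum(abs(model(J)-J[:,2]),10).mean()
r=differential_evolution(cost,[(500,550),(40,95),(0,0.7)],seed=1,popsize=20)
p=r.x;print(p,r.fun);np.save("jig.npy",p)
print("hub",tj(p,np.array([[468.5,92.2,0]])))
A=np.vstack([np.load("topP.npy")+[0,0,-1.2],np.load("sideP.npy")+[0,0,.8]])
J=tj(p,A)
for sg in(1,-1):
    f=J[(J[:,2]>75)&(sg*J[:,1]>70)&(J[:,0]>-20)&(J[:,0]<70)]
    print("flap",sg,len(f),f.min(0).round(),f.max(0).round(),np.percentile(np.arctan2(f[:,2]-61,77-sg*f[:,1]),[20,50,80]))
B=J[(J[:,2]>64)&(J[:,2]<76)&(abs(J[:,1]+50)<20)];print("bush",B.mean(0),len(B),tj(p,np.array([[530,70,0]])))
# TCP info
o=ctrl.get_obs();print(R.from_quat(o["ee_rot"]).as_matrix().round(3))
for n,q in dict(hub=(-50,50),).items():pass
```

```text
[5.39674489e+02 7.29313279e+01 4.91679582e-01] 2.7434242040375976
hub [[-53.64636363  50.5881146    0.        ]]
flap 1 679 [-18.  76.  75.] [ 65.  93. 124.] [1.68059364 1.73187391 1.76331125]
flap -1 589 [-18. -96.  75.] [ 65. -77. 123.] [1.7434216  1.80225436 1.8421072 ]
bush [-45.38266042 -50.37358893  68.95656223] 421 [[-9.91236157  1.98330965  0.        ]]
[[-0.972  0.235 -0.   ]
 [ 0.235  0.972 -0.   ]
 [ 0.    -0.    -1.   ]]
```

Jig at (540, 73), yaw 0.492. The hub is in the left trough at jig (-54, 50.6), and the flap positions agree with the nominal sizes. I'm moving behind the hub with the fingers shut.

Call:
{"name": "send_rows", "arguments": {"targets": [{"dx": -0.036, "dy": -0.033, "dz": 0, "az": 8, "jaw": -1}, {"dx": -0.072, "dy": -0.066, "dz": 0, "az": 16, "jaw": -1}, {"dx": -0.108, "dy": -0.099, "dz": 0, "az": 24, "jaw": -1}, {"dx": -0.144, "dy": -0.132, "dz": 0, "az": 32, "jaw": -1}, {"dx": -0.18, "dy": -0.165, "dz": 0, "az": 40, "jaw": -1}]}}

```text
$.targets[0]: bad value
```

```bash
cat > go.py <<'E'
import sys
from h import *
# usage: go.py jx jy z yawoffset : residual in tool axes to jig-frame target, tool y along jig x
p=np.load("jig.npy");a=p[2];o=ctrl.get_obs();M=R.from_quat(o["ee_rot"]).as_matrix()
Rj=np.array([[np.cos(a),-np.sin(a)],[np.sin(a),np.cos(a)]])
P=np.array(o["position"]);print("t",round(o["clock"],2),"jig",(Rj.T@(P[:2]-p[:2])).round(1),"z",P[2].round(1),"F",np.round(o["contact_force"],1),"q",o["q"].round(2))
if len(sys.argv)>3:
    t=np.array(list(map(float,sys.argv[1:4])))
    W=np.r_[p[:2]+Rj@t[:2],t[2]]
    G=np.c_[[-np.sin(a),np.cos(a),0],[np.cos(a),np.sin(a),0],[0,0,-1]]
    print("d",(M.T@(W-P)).round(1),"rot",np.degrees(R.from_matrix(M.T@G).as_rotvec()).round(2))
E
python3 go.py -110 50.5 170
```

```text
t 1.2 jig [-160.7  582.2] z 231.3 F [-0.6 -0.6  0.2] q [ 1.33  0.26 -0.14  1.17  0.    1.57]
d [-391.8 -363.    61.3] rot [-0.    0.   48.26]
```

Call:
{"name": "send_rows", "arguments": {"targets": [{"dx": -0.036, "dy": -0.033, "dz": 0.0, "ax": 0.0, "ay": 0.0, "az": 8.0, "jaw": -1.0}, {"dx": -0.072, "dy": -0.066, "dz": 0.0, "ax": 0.0, "ay": 0.0, "az": 16.0, "jaw": -1.0}, {"dx": -0.108, "dy": -0.099, "dz": 0.0, "ax": 0.0, "ay": 0.0, "az": 24.0, "jaw": -1.0}, {"dx": -0.144, "dy": -0.132, "dz": 0.0, "ax": 0.0, "ay": 0.0, "az": 32.0, "jaw": -1.0}, {"dx": -0.18, "dy": -0.165, "dz": 0.0, "ax": 0.0, "ay": 0.0, "az": 40.0, "jaw": -1.0}]}}

```text
clock: 1.7
position: [260.1, 306.2, 231.5]
ee_rot: [0.453, 0.892, 0.0, 0.0]
contact_force: [0.9, 0.3, 1.2]
opening: 12.3
gripper_force: 0.0
```

```bash
python3 go.py -110 50.5 170
```

```text
t 1.7 jig [-136.3  337.6] z 231.5 F [0.9 0.3 1.2] q [ 0.87  0.05 -0.4   1.12 -0.    1.81]
d [-288.   -13.9   61.5] rot [ 0.05 -0.    7.98]
```

Call:
{"name": "send_rows", "arguments": {"targets": [{"dx": -0.049, "dy": -0.003, "dz": 0.0, "ax": 0.0, "ay": 0.0, "az": 8.0, "jaw": -1.0}, {"dx": -0.098, "dy": -0.006, "dz": 0.0, "ax": 0.0, "ay": 0.0, "az": 8.0, "jaw": -1.0}, {"dx": -0.147, "dy": -0.009, "dz": 0.0, "ax": 0.0, "ay": 0.0, "az": 8.0, "jaw": -1.0}, {"dx": -0.196, "dy": -0.012, "dz": 0.0, "ax": 0.0, "ay": 0.0, "az": 8.0, "jaw": -1.0}, {"dx": -0.24, "dy": -0.014, "dz": 0.0, "ax": 0.0, "ay": 0.0, "az": 8.0, "jaw": -1.0}]}}

```text
clock: 2.2
position: [391.6, 104.2, 231.6]
ee_rot: [0.512, 0.859, 0.0, 0.0]
contact_force: [0.9, 0.1, -0.5]
opening: 0.1
gripper_force: 0.0
```

```bash
python3 go.py -110 50.5 92
```

```text
t 2.2 jig [-115.8   97.5] z 231.6 F [ 0.9  0.1 -0.5] q [ 0.26  0.05 -0.39  1.12 -0.    1.34]
d [-47.    5.4 139.7] rot [0.06 0.02 0.21]
```

Call:
{"name": "send_rows", "arguments": {"targets": [{"dx": -0.03, "dy": 0.003, "dz": 0.0, "ax": 0.0, "ay": 0.0, "az": 0.2, "jaw": -1.0}, {"dx": -0.047, "dy": 0.005, "dz": 0.03, "ax": 0.0, "ay": 0.0, "az": 0.2, "jaw": -1.0}, {"dx": -0.047, "dy": 0.005, "dz": 0.07, "ax": 0.0, "ay": 0.0, "az": 0.2, "jaw": -1.0}, {"dx": -0.047, "dy": 0.005, "dz": 0.11, "ax": 0.0, "ay": 0.0, "az": 0.2, "jaw": -1.0}, {"dx": -0.047, "dy": 0.005, "dz": 0.14, "ax": 0.0, "ay": 0.0, "az": 0.2, "jaw": -1.0}]}}

```text
clock: 2.7
position: [416.6, 66.9, 89.4]
ee_rot: [0.514, 0.858, -0.0, -0.001]
contact_force: [0.7, -0.3, -0.1]
opening: -0.2
gripper_force: 0.0
```

```bash
python3 - <<'E'
from h import *
im,d=ctrl.read_camera("side");cv2.imwrite("pics/s1.png",cv2.resize(im[130:300,130:380,::-1],None,fx=3,fy=3))
E
python3 go.py -110 50.5 92
```

```text
t 2.75 jig [-114.3   53.9] z 85.9 F [-1.2 -0.3 -3.8] q [ 0.16  0.21 -0.62  0.74 -0.    1.24]
d [-3.4  4.3 -6.2] rot [-0.45 -0.15  0.03]
```

View pics/s1.png

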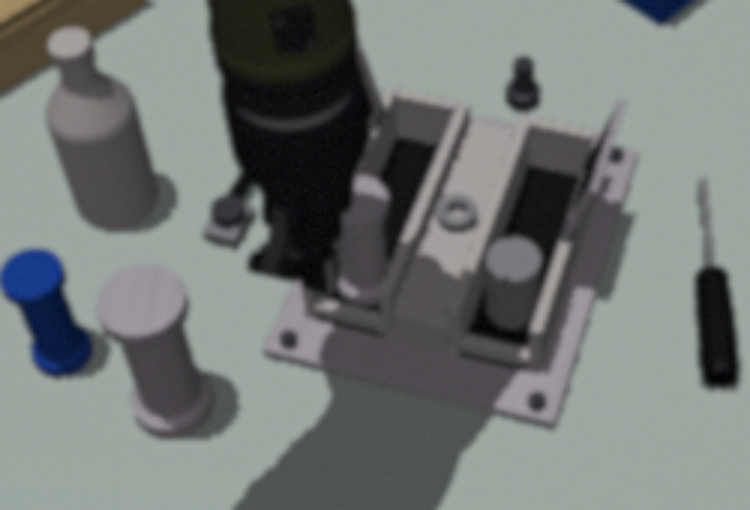

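The hub still stands, and the fingers are behind it, pointing down (crop (365,240) and about (290,265)). I'll close in slowly.

Call:
{"name": "send_rows", "arguments": {"targets": [{"dx": 0.0, "dy": 0.0, "dz": 0.0, "ax": 0.0, "ay": 0.0, "az": 0.0, "jaw": -1.0}, {"dx": 0.0, "dy": 0.003, "dz": 0.0, "ax": 0.0, "ay": 0.0, "az": 0.0, "jaw": -1.0}, {"dx": 0.0, "dy": 0.006, "dz": 0.0, "ax": 0.0, "ay": 0.0, "az": 0.0, "jaw": -1.0}, {"dx": 0.0, "dy": 0.009, "dz": 0.0, "ax": 0.0, "ay": 0.0, "az": 0.0, "jaw": -1.0}, {"dx": 0.0, "dy": 0.012, "dz": 0.0, "ax": 0.0, "ay": 0.0, "az": 0.0, "jaw": -1.0}]}}

```text
clock: 3.25
position: [429.4, 73.5, 92.4]
ee_rot: [0.513, 0.858, 0.001, 0.001]
contact_force: [-0.5, -1.0, 0.3]
opening: 0.2
gripper_force: 0.0
```

```bash
python3 go.py -88 50.5 92
```

```text
t 3.25 jig [-97.   52.5] z 92.4 F [-0.5 -1.   0.3] q [ 0.17  0.22 -0.59  0.76  0.    1.25]
d [-2.   9.   0.4] rot [0.14 0.05 0.07]
```

Call:
{"name": "send_rows", "arguments": {"targets": [{"dx": -0.001, "dy": 0.006, "dz": 0.0, "ax": 0.0, "ay": 0.0, "az": 0.0, "jaw": -1.0}, {"dx": -0.002, "dy": 0.012, "dz": 0.0, "ax": 0.0, "ay": 0.0, "az": 0.0, "jaw": -1.0}, {"dx": -0.002, "dy": 0.018, "dz": 0.0, "ax": 0.0, "ay": 0.0, "az": 0.0, "jaw": -1.0}, {"dx": -0.002, "dy": 0.024, "dz": 0.0, "ax": 0.0, "ay": 0.0, "az": 0.0, "jaw": -1.0}, {"dx": -0.002, "dy": 0.03, "dz": 0.0, "ax": 0.0, "ay": 0.0, "az": 0.0, "jaw": -1.0}]}}

```text
clock: 3.75
position: [455.9, 85.7, 91.2]
ee_rot: [0.513, 0.858, -0.0, -0.0]
contact_force: [-0.7, 0.2, -0.7]
opening: -0.5
gripper_force: 0.1
```

```bash
python3 - <<'E'
from h import *
im,d=ctrl.read_camera("side");cv2.imwrite("pics/s2.png",cv2.resize(im[130:300,130:380,::-1],None,fx=3,fy=3))
E
python3 go.py -45 50.5 92
```

```text
t 3.8 jig [-66.4  50.6] z 91.4 F [1.3 0.1 0.3] q [ 0.19  0.27 -0.52  0.78  0.    1.26]
d [-0.2 21.4 -0.6] rot [0.09 0.01 0.08]
```

View pics/s2.png

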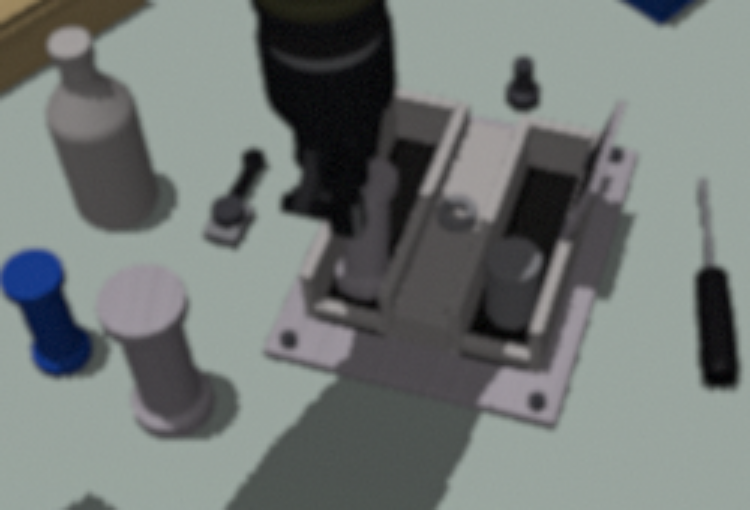

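The hub is tipping: its foot is in place at (360,280) and its top leans forward to (378,175). I'll keep pushing.

Call:
{"name": "send_rows", "arguments": {"targets": [{"dx": 0.0, "dy": 0.006, "dz": 0.0, "ax": 0.0, "ay": 0.0, "az": 0.0, "jaw": -1.0}, {"dx": 0.0, "dy": 0.012, "dz": 0.0, "ax": 0.0, "ay": 0.0, "az": 0.0, "jaw": -1.0}, {"dx": 0.0, "dy": 0.018, "dz": 0.0, "ax": 0.0, "ay": 0.0, "az": 0.0, "jaw": -1.0}, {"dx": 0.0, "dy": 0.024, "dz": 0.0, "ax": 0.0, "ay": 0.0, "az": 0.0, "jaw": -1.0}, {"dx": 0.0, "dy": 0.03, "dz": 0.0, "ax": 0.0, "ay": 0.0, "az": 0.0, "jaw": -1.0}]}}

```text
clock: 4.3
position: [482.4, 100.0, 91.3]
ee_rot: [0.513, 0.858, 0.0, 0.0]
contact_force: [0.1, 0.2, 0.6]
opening: -0.1
gripper_force: 0.0
```

Call:
{"name": "send_rows", "arguments": {"targets": [{"dx": 0.0, "dy": 0.0, "dz": 0.0, "ax": 0.0, "ay": 0.0, "az": 0.0, "jaw": -1.0}, {"dx": 0.0, "dy": 0.0, "dz": -0.03, "ax": 0.0, "ay": 0.0, "az": 0.0, "jaw": -1.0}, {"dx": 0.0, "dy": 0.0, "dz": -0.07, "ax": 0.0, "ay": 0.0, "az": 0.0, "jaw": -1.0}, {"dx": 0.0, "dy": -0.02, "dz": -0.1, "ax": 0.0, "ay": 0.0, "az": 0.0, "jaw": -1.0}, {"dx": 0.0, "dy": -0.04, "dz": -0.1, "ax": 0.0, "ay": 0.0, "az": 0.0, "jaw": -1.0}]}}

```text
clock: 4.8
position: [449.5, 81.2, 195.5]
ee_rot: [0.513, 0.858, 0.003, 0.003]
contact_force: [1.9, -0.7, -0.2]
opening: -0.1
gripper_force: 0.0
```

```bash
python3 - <<'E'
from fit import *
im,d=ctrl.read_camera("side");cv2.imwrite("pics/s3.png",cv2.resize(im[130:300,130:380,::-1],None,fx=3,fy=3))
p=np.load("jig.npy");A=cloud("side",d)+[0,0,.8];D=A[:,:2]-p[:2];c,s=np.cos(p[2]),np.sin(p[2])
J=np.c_[D[:,0]*c+D[:,1]*s,-D[:,0]*s+D[:,1]*c,A[:,2]]
H=J[(abs(J[:,1]-50)<19)&(abs(J[:,0])<78)&(J[:,2]>30)&(J[:,2]<130)]
print(len(H),H.min(0).round(),H.max(0).round(),np.percentile(H,[5,95],axis=0).round())
E
python3 go.py 25 140 200
```

```text
599 [-35.  32.  30.] [78. 68. 60.] [[-33.  34.  36.]
 [ 56.  62.  53.]]
t 4.85 jig [-81.1  50.8] z 193.4 F [-5.2 -1.9 -0.9] q [ 0.18  0.16 -0.38  1.04 -0.    1.26]
d [ 89.1 106.1  -6.7] rot [0.02 0.06 0.04]
```

View pics/s3.png

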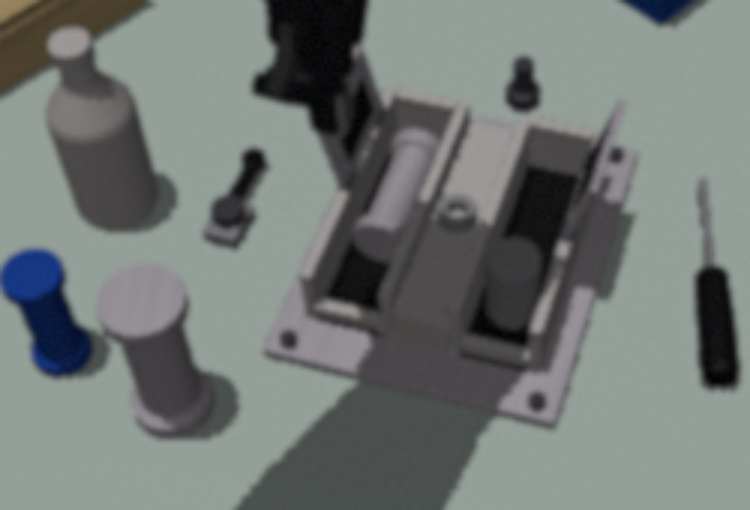

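The hub lies full length in the left trough (about x -34 to 56), and both flaps are still open. Next I move outside the left flap.

Call:
{"name": "send_rows", "arguments": {"targets": [{"dx": 0.03, "dy": 0.036, "dz": 0.0, "ax": 0.0, "ay": 0.0, "az": 0.0, "jaw": -1.0}, {"dx": 0.06, "dy": 0.072, "dz": 0.0, "ax": 0.0, "ay": 0.0, "az": 0.0, "jaw": -1.0}, {"dx": 0.089, "dy": 0.106, "dz": 0.0, "ax": 0.0, "ay": 0.0, "az": 0.0, "jaw": -1.0}, {"dx": 0.089, "dy": 0.106, "dz": 0.03, "ax": 0.0, "ay": 0.0, "az": 0.0, "jaw": -1.0}, {"dx": 0.089, "dy": 0.106, "dz": 0.06, "ax": 0.0, "ay": 0.0, "az": 0.0, "jaw": -1.0}]}}

```text
clock: 5.35
position: [499.2, 211.3, 130.8]
ee_rot: [0.512, 0.859, 0.001, 0.001]
contact_force: [0.6, -1.1, -0.6]
opening: 0.1
gripper_force: 0.0
```

Call:
{"name": "send_rows", "arguments": {"targets": [{"dx": 0.0, "dy": 0.0, "dz": 0.02, "ax": 0.0, "ay": 0.0, "az": 0.0, "jaw": -1.0}, {"dx": 0.0, "dy": 0.0, "dz": 0.035, "ax": 0.0, "ay": 0.0, "az": 0.0, "jaw": -1.0}, {"dx": 0.0, "dy": 0.0, "dz": 0.035, "ax": 0.0, "ay": 0.0, "az": 0.0, "jaw": -1.0}, {"dx": 0.0, "dy": 0.0, "dz": 0.035, "ax": 0.0, "ay": 0.0, "az": 0.0, "jaw": -1.0}, {"dx": 0.0, "dy": 0.0, "dz": 0.035, "ax": 0.0, "ay": 0.0, "az": 0.0, "jaw": -1.0}]}}

```text
clock: 5.85
position: [498.6, 209.6, 97.2]
ee_rot: [0.513, 0.858, 0.001, 0.0]
contact_force: [0.2, 0.4, 0.4]
opening: -0.1
gripper_force: 0.0
```

```bash
python3 go.py 25 90 100
```

```text
t 5.85 jig [ 28.3 139.8] z 97.2 F [0.2 0.4 0.4] q [ 0.4   0.38 -0.34  0.85  0.    1.48]
d [-49.8  -3.4  -2.8] rot [0.09 0.01 0.05]
```

Call:
{"name": "send_rows", "arguments": {"targets": [{"dx": -0.01, "dy": -0.001, "dz": 0.0, "ax": 0.0, "ay": 0.0, "az": 0.0, "jaw": -1.0}, {"dx": -0.02, "dy": -0.003, "dz": 0.0, "ax": 0.0, "ay": 0.0, "az": 0.0, "jaw": -1.0}, {"dx": -0.03, "dy": -0.003, "dz": 0.0, "ax": 0.0, "ay": 0.0, "az": 0.0, "jaw": -1.0}, {"dx": -0.04, "dy": -0.003, "dz": 0.0, "ax": 0.0, "ay": 0.0, "az": 0.0, "jaw": -1.0}, {"dx": -0.046, "dy": -0.003, "dz": 0.0, "ax": 0.0, "ay": 0.0, "az": 0.0, "jaw": -1.0}]}}

```text
clock: 6.35
position: [517.7, 166.3, 96.5]
ee_rot: [0.514, 0.858, 0.0, 0.0]
contact_force: [-0.3, 0.5, 0.9]
opening: 0.5
gripper_force: 0.4
```

Call:
{"name": "send_rows", "arguments": {"targets": [{"dx": -0.006, "dy": 0.0, "dz": 0.0, "ax": 0.0, "ay": 0.0, "az": 0.0, "jaw": -1.0}, {"dx": -0.012, "dy": 0.0, "dz": 0.0, "ax": 0.0, "ay": 0.0, "az": 0.0, "jaw": -1.0}, {"dx": -0.018, "dy": 0.0, "dz": 0.0, "ax": 0.0, "ay": 0.0, "az": 0.0, "jaw": -1.0}, {"dx": -0.024, "dy": 0.0, "dz": 0.0, "ax": 0.0, "ay": 0.0, "az": 0.0, "jaw": -1.0}, {"dx": -0.03, "dy": 0.0, "dz": 0.0, "ax": 0.0, "ay": 0.0, "az": 0.0, "jaw": -1.0}]}}

```text
clock: 6.85
position: [531.3, 140.5, 96.2]
ee_rot: [0.513, 0.858, -0.0, -0.0]
contact_force: [-0.8, 0.2, -0.0]
opening: 0.0
gripper_force: 0.3
```

```bash
python3 - <<'E'
from fit import *
im,d=ctrl.read_camera("side");cv2.imwrite("pics/s4.png",cv2.resize(im[130:300,130:380,::-1],None,fx=3,fy=3))
E
python3 go.py 25 45 80
```

```text
t 6.9 jig [24.6 62.6] z 96.3 F [ 0.8  0.2 -0.3] q [ 0.26  0.39 -0.31  0.86 -0.    1.34]
d [-17.6   0.4  16.3] rot [-0.01  0.06  0.02]
```

View pics/s4.png

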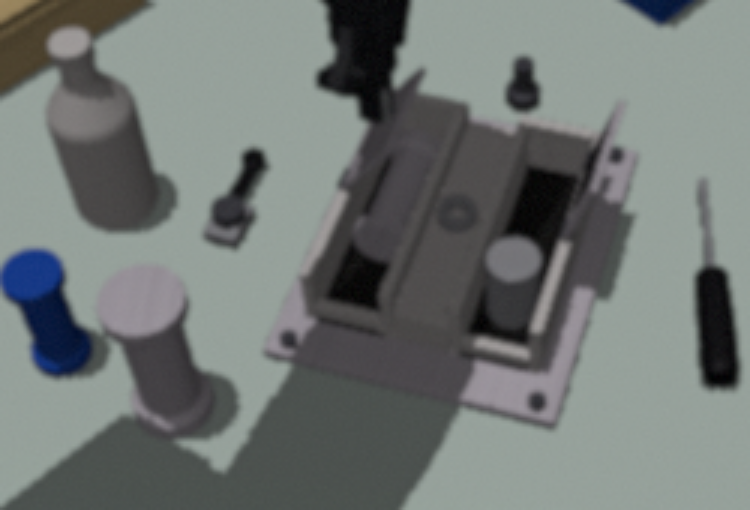

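The flap now leans inward over the hub (crop (405,95)). I'll sweep diagonally down.

Call:
{"name": "send_rows", "arguments": {"targets": [{"dx": -0.005, "dy": 0.0, "dz": 0.003, "ax": 0.0, "ay": 0.0, "az": 0.0, "jaw": -1.0}, {"dx": -0.01, "dy": 0.0, "dz": 0.006, "ax": 0.0, "ay": 0.0, "az": 0.0, "jaw": -1.0}, {"dx": -0.014, "dy": 0.0, "dz": 0.01, "ax": 0.0, "ay": 0.0, "az": 0.0, "jaw": -1.0}, {"dx": -0.017, "dy": 0.0, "dz": 0.014, "ax": 0.0, "ay": 0.0, "az": 0.0, "jaw": -1.0}, {"dx": -0.018, "dy": 0.0, "dz": 0.018, "ax": 0.0, "ay": 0.0, "az": 0.0, "jaw": -1.0}]}}

```text
clock: 7.4
position: [540.0, 124.5, 77.9]
ee_rot: [0.513, 0.858, -0.0, 0.0]
contact_force: [0.5, -0.5, 1.4]
opening: -0.1
gripper_force: 0.3
```

Call:
{"name": "send_rows", "arguments": {"targets": [{"dx": 0.0, "dy": 0.0, "dz": 0.003, "ax": 0.0, "ay": 0.0, "az": 0.0, "jaw": -1.0}, {"dx": 0.0, "dy": 0.0, "dz": 0.006, "ax": 0.0, "ay": 0.0, "az": 0.0, "jaw": -1.0}, {"dx": 0.0, "dy": 0.0, "dz": 0.009, "ax": 0.0, "ay": 0.0, "az": 0.0, "jaw": -1.0}, {"dx": 0.0, "dy": 0.0, "dz": 0.011, "ax": 0.0, "ay": 0.0, "az": 0.0, "jaw": -1.0}, {"dx": 0.0, "dy": 0.0, "dz": 0.012, "ax": 0.0, "ay": 0.0, "az": 0.0, "jaw": -1.0}]}}

```text
clock: 7.9
position: [539.6, 125.1, 66.1]
ee_rot: [0.513, 0.858, -0.0, -0.0]
contact_force: [0.5, -0.5, 1.0]
opening: -0.3
gripper_force: 0.2
```

```bash
python3 go.py 25 45 64
```

```text
t 7.9 jig [24.5 46. ] z 66.1 F [ 0.5 -0.5  1. ] q [ 0.23  0.43 -0.35  0.8  -0.    1.31]
d [-1.   0.4  2.1] rot [-0.02  0.    0.07]
```

Call:
{"name": "send_rows", "arguments": {"targets": [{"dx": 0.0, "dy": 0.0, "dz": 0.001, "ax": 0.0, "ay": 0.0, "az": 0.0, "jaw": -1.0}, {"dx": 0.0, "dy": 0.0, "dz": 0.002, "ax": 0.0, "ay": 0.0, "az": 0.0, "jaw": -1.0}, {"dx": 0.0, "dy": 0.0, "dz": 0.003, "ax": 0.0, "ay": 0.0, "az": 0.0, "jaw": -1.0}, {"dx": 0.0, "dy": 0.0, "dz": 0.003, "ax": 0.0, "ay": 0.0, "az": 0.0, "jaw": -1.0}, {"dx": 0.0, "dy": 0.0, "dz": 0.003, "ax": 0.0, "ay": 0.0, "az": 0.0, "jaw": -1.0}]}}

```text
clock: 8.4
position: [539.8, 125.1, 63.6]
ee_rot: [0.513, 0.858, 0.0, 0.0]
contact_force: [-0.2, 0.4, 3.6]
opening: -0.1
gripper_force: 1.5
```

```bash
python3 go.py 25 45 64
```

```text
t 8.4 jig [24.7 45.9] z 63.6 F [-0.2  0.4  3.6] q [ 0.23  0.43 -0.35  0.79 -0.    1.31]
d [-0.9  0.3 -0.4] rot [0.01 0.01 0.06]
```

Touching the stop at 63.6 mm with 3.6 N. I'll press a little more, then retreat.

Call:
{"name": "send_rows", "arguments": {"targets": [{"dx": 0.0, "dy": 0.0, "dz": 0.001, "ax": 0.0, "ay": 0.0, "az": 0.0, "jaw": -1.0}, {"dx": 0.0, "dy": 0.0, "dz": 0.0015, "ax": 0.0, "ay": 0.0, "az": 0.0, "jaw": -1.0}, {"dx": 0.0, "dy": 0.0, "dz": 0.002, "ax": 0.0, "ay": 0.0, "az": 0.0, "jaw": -1.0}, {"dx": 0.0, "dy": 0.0, "dz": 0.002, "ax": 0.0, "ay": 0.0, "az": 0.0, "jaw": -1.0}, {"dx": 0.0, "dy": 0.0, "dz": 0.002, "ax": 0.0, "ay": 0.0, "az": 0.0, "jaw": -1.0}]}}

```text
clock: 8.9
position: [539.8, 125.1, 63.3]
ee_rot: [0.513, 0.858, 0.0, 0.0]
contact_force: [-4.7, -1.4, 16.2]
opening: -0.2
gripper_force: 7.8
```

Call:
{"name": "send_rows", "arguments": {"targets": [{"dx": 0.0, "dy": 0.0, "dz": -0.01, "ax": 0.0, "ay": 0.0, "az": 0.0, "jaw": -1.0}, {"dx": 0.0, "dy": 0.0, "dz": -0.04, "ax": 0.0, "ay": 0.0, "az": 0.0, "jaw": -1.0}, {"dx": 0.0, "dy": 0.0, "dz": -0.08, "ax": 0.0, "ay": 0.0, "az": 0.0, "jaw": -1.0}, {"dx": 0.0, "dy": 0.0, "dz": -0.12, "ax": 0.0, "ay": 0.0, "az": 0.0, "jaw": -1.0}, {"dx": 0.0, "dy": 0.0, "dz": -0.15, "ax": 0.0, "ay": 0.0, "az": 0.0, "jaw": -1.0}]}}

```text
clock: 9.4
position: [540.4, 125.3, 213.9]
ee_rot: [0.513, 0.858, 0.001, 0.001]
contact_force: [1.0, -1.0, -0.1]
opening: 0.2
gripper_force: 0.0
```

Call:
{"name": "send_rows", "arguments": {"targets": [{"dx": 0.04, "dy": -0.02, "dz": 0.0, "ax": 0.0, "ay": 0.0, "az": 0.0, "jaw": -1.0}, {"dx": 0.08, "dy": -0.04, "dz": 0.0, "ax": 0.0, "ay": 0.0, "az": 0.0, "jaw": -1.0}, {"dx": 0.12, "dy": -0.06, "dz": 0.0, "ax": 0.0, "ay": 0.0, "az": 0.0, "jaw": -1.0}, {"dx": 0.15, "dy": -0.07, "dz": 0.0, "ax": 0.0, "ay": 0.0, "az": 0.0, "jaw": -1.0}, {"dx": 0.15, "dy": -0.07, "dz": 0.0, "ax": 0.0, "ay": 0.0, "az": 0.0, "jaw": -1.0}]}}

```text
clock: 9.9
position: [404.1, 225.7, 211.4]
ee_rot: [0.511, 0.859, -0.0, -0.001]
contact_force: [1.3, -0.5, -0.4]
opening: -0.2
gripper_force: 0.0
```

```bash
python3 - <<'E'
from fit import *
im,d=ctrl.read_camera("side");cv2.imwrite("pics/s5.png",cv2.resize(im[130:300,130:380,::-1],None,fx=3,fy=3))
p=np.load("jig.npy");A=cloud("side",d)+[0,0,.8];D=A[:,:2]-p[:2];c,s=np.cos(p[2]),np.sin(p[2])
J=np.c_[D[:,0]*c+D[:,1]*s,-D[:,0]*s+D[:,1]*c,A[:,2]]
H=J[(J[:,0]>-5)&(J[:,0]<55)&(J[:,1]>25)&(J[:,1]<70)&(J[:,2]<130)]
print(len(H),np.median(H[:,2]),"slope",np.polyfit(H[:,1],H[:,2],1))
E
python3 go.py
```

```text
490 63.52756286000583 slope [1.05955508e-02 6.29242785e+01]
t 9.95 jig [-46.1 197.2] z 211.5 F [-0.   0.4 -0.7] q [ 0.51  0.17 -0.31  1.09 -0.    1.58]
```

View pics/s5.png

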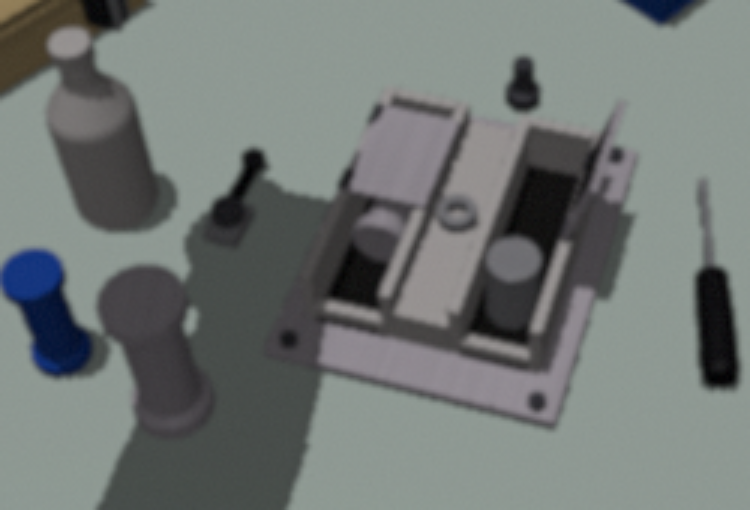

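The left flap is shut level at 63.5 mm over the lying hub (crop (405,150)). The bush stands at (512,280), the right flap is still open, and the robot is clear.

```bash
python3 -c "
from cell import ctrl
print(ctrl.finish_job())"
```

```text
the job is handed in; nothing more can be done
None
```

The hub shell lies full length in the left trough with its flap fully shut over it; in the last picture the bush was still standing and the right flap open. The job is handed in, but no verdict came back.

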